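# Set a sprung gluing clamp to its loading position

### The arm

A 6-joint arm with a two-finger parallel gripper is mounted at the origin on the work surface. World frame = base frame: x ahead of the robot, y to its left, z up, the work surface at z = 0. Lengths are in m, angles in degrees, forces in N, time in s.
With the tool pointing down it reaches from about 0.225 to 0.725 m from the base axis. Payload 3.1 kg.
Tool frame: the origin (TCP) lies at the very end of the fingers, on their centre line; the grasp point (between the pads) lies 19 mm behind it; y points along the fingers, x is the direction in which the jaws open and shut, and the axes are right-handed (so a half turn about y gives the same grasp; the last joint's range is limited). The gripper opens to 85 mm and grips with 20 to 120 N. Pads are 22 mm wide; open, the fingers measure 114 mm over their backs; the gripper's body (76 mm by 85 mm) begins 54 mm behind the grasp point. The pads swing forward as they close: fully open they stand 13 mm farther back than shut.
Start: joints at [-81.52, 2.75, 5.684, 92.934, 0, 82.678], TCP at [0.143, -0.505, 0.231] pointing down, gripper open.
Joint ranges: [-166.93, 166.93], [-56.73, 111.36], [-69.38, 81.34], [-121.58, 131.49], [-85.45, 84.26], [-180, 180]. Speed limits (degrees/s): [159.86, 159.86, 180, 180, 180, 180].

### API

Orientations are given as a 3x3 rotation matrix whose columns are the frame's x, y, z axes.
In Python, from station import monitor, optics, close_job gives the robot as it stands.
- The arm moves only by the tool drive_tool, never from a script. Its arguments are lists of equal length, an entry for each row: "jaw": the finger opening in mm, from 0 to 85.4; "translation": the shift along the tool's x, y, z in mm, a list of three; "turn": the turn, a rotation vector about the tool's x, y, z in rad, a list of three. A call has 1 to 5 rows; each row is the pose to reach, as a shift and turn from the pose commanded when the call began, along the tool's axes at that moment; what a row does not reach only later rows make up. A row lasts 1/8 s, in which the tool goes at most 62.5 mm and 10.7 degrees, less where a joint would pass 70% of its speed; a pose out of reach is approached as far as the arm can. A call with a gripper value outside its range is refused whole. The fingers move at their own pace and stop on an object; "force" is the grip in N (left out, the last holds). Time passes only in rows, so rows that repeat a pose let the fingers close. It gives the time, the measured TCP pose, the force and the opening at its end, in the units of the state.
- monitor.observe(): the state, without advancing time (a new reading comes with each control period).
- optics.camera(name): name is "scene" or "top"; returns a dict with "img" (420x560x3 uint8, blue, green, red), "fx", "fy", "cx", "cy" (pixels), "origin" and "attitude" of the camera in the world. Camera axes: x right, y up, looking along -z (the intrinsics and any distortion apply to the point x, -y, -z); pixel columns grow to the right and rows downward; lengths in m; the calibration is good to about 2 mm. A picture is of the moment at which its call begins. There is no depth.
- close_job(): hands the job in, once; it reports no verdict.
The state is a dict: "time_s": time; "joint_positions": joint angles; "dq": joint speeds; "tau": joint torques, N m; "ee_pos": TCP position; "ee_rot": TCP orientation; "force": force on the tool from outside, world axes, zero at the start; "ft_torque": the same for the moment, N m; "gripper_width": finger opening in m.
Only numpy, scipy, OpenCV 4.12 (cv2) and the standard library are available. Lean on these libraries where they do the work, as an engineer would, in place of code of your own. Each camera call takes 0.05 s, during which the arm holds its last target.

### The job

Get the yellow gluing clamp ready for the next felt petal: with the fingertips push the yellow plate of its sprung slide all the way back, then let go so that the slide springs back and catches on its stop pin, half open. Do not touch the red-headed pin, and leave the purple clamp and everything else on the table alone.

Things in the scene. Friction and masses are not known exactly. Their poses are not given: they have to be found in the camera images.
- yellow_clamp: Base of the yellow clamp: plywood board fixed flat to the table, 100 mm wide, 12 thick, x from -120 to +170 mm. Origin on the table. Its +x is the way the slide is pushed. Fixed aluminium jaw at x -115 to -95, top 34 high. Bridge with the red-headed stop pin at x 50 to 70, top 55 high; grey spring housing at x 105 to 165, 48 high.
- yellow_plate (a point): Centre of the front face (towards the fixed jaw) of the slide's upright yellow push plate, 60 mm above the table. Plate 90 wide (y), from 30 to 85 mm above the table; moves with the slide; closed, it is at x = -55 in the clamp's frame. +x points into the plate: the way to push. All in front of it is at most 34 mm high, so fingertips 45 to 65 mm up are clear.
- yellow_slide (a joint): Travel of the yellow slide in m along the clamp's +x: 0 closed (start), 0.060 all the way back on its stop. A spring drives it to 0 (4 N at 0, 10 N at 0.060; damper 2 N at 50 mm/s; tooth up to 5 N more). Its saw-tooth lifts the stop pin and is past it at 0.038; let go after that, it comes back (up to 0.2 m/s) to 0.034 and catches on the pin: half open. Let go earlier, it returns to 0.
- purple_slide (a joint): Travel of the purple slide in m along the clamp's +x: 0 closed (start), 0.060 all the way back on its stop. Built like the yellow one; it stays closed.
- yellow_pin: The sprung square steel stop pin (8 mm) with a red head (18 mm across) that stands upright in the bridge of the yellow clamp. Origin on its axis at its lower end, 22 mm above the table when the pin is down (top of the head then 81 mm); it rises about 11 mm as the tooth passes under it and springs down again by itself.
- purple_clamp: Base of the purple clamp: plywood board fixed flat to the table, 100 mm wide, 12 thick, x from -120 to +170 mm. Origin on the table. Its +x is the way the slide is pushed. Fixed aluminium jaw at x -115 to -95, top 34 high. Bridge with the red-headed stop pin at x 50 to 70, top 55 high; grey spring housing at x 105 to 165, 48 high.
- purple_plate (a point): Centre of the front face (towards the fixed jaw) of the slide's upright purple push plate, 60 mm above the table. Plate 90 wide (y), from 30 to 85 mm above the table; moves with the slide; closed, it is at x = -55 in the clamp's frame. +x points into the plate: the way to push. All in front of it is at most 34 mm high, so fingertips 45 to 65 mm up are clear.
- glue_gun: White glue gun standing on its grip and two wire legs, about 240 mm long along its x (nozzle to +x), 105 mm high. Origin on the table under its barrel. Bystander.
- scissors: Scissors with orange handles lying flat, about 200 mm long along x, 10 mm high. Origin at the rivet, on the table. Bystander.
- hoop: Purple embroidery hoop lying flat, 140 mm across, 10 mm high. Origin at its centre, on the table. Bystander.
- glue_bottle: White glue bottle with an orange cap, 48 mm across, 130 mm high, upright. Origin under its centre. Bystander.
- marker: Blue marker with a black cap lying flat, about 140 mm long along x, 15 mm high. Origin under it, near its middle. Bystander.
- ribbon_spool: Green ribbon spool standing upright, 60 mm across, 35 mm high. Origin under its centre. Bystander.

How it is judged (in metres and radians):
On the way:
1. the yellow slide is pushed all the way back (more than 50 of its 60 mm) (value of joint yellow_slide above 0.05 m), for 0.05 s.
At the end, for the whole second after the job is handed in: The yellow slide rests at 34 mm, within 4 mm, stopped by its pin, which is down (within 4 mm); the purple slide is closed (within 5 mm); no bystander has moved more than 20 mm (value of joint yellow_slide between 0.03 and 0.038 m and velocity of joint yellow_slide between -0.005 and 0.005 m/s and z of yellow_pin in the frame of yellow_clamp below 0.026 m and value of joint purple_slide below 0.005 m and distance of each of glue_gun, scissors, hoop, glue_bottle, marker, ribbon_spool from where it was at the start of the episode below 0.02 m); the robot touches nothing.
It fails at once if the robot presses on the purple clamp with more than 2 N (contact force between any of the fingers, the arm and purple_clamp above 2 N).
It fails at once if the purple slide is pushed open by more than 8 mm (value of joint purple_slide above 0.008 m).
It fails at once if the robot touches the yellow clamp's stop pin with more than 1 N (contact force between any of the fingers, the arm and yellow_pin above 1 N).
It fails at once if a bystander is moved or lifted by more than 20 mm (distance of any of glue_gun, scissors, hoop, glue_bottle, marker, ribbon_spool from where it was at the start of the episode above 0.02 m).
It also fails if it takes over 32 s, if anything falls off the work surface, if the arm or the gripper's body presses on something with over 40 N, if the wrist force passes 120 N, or if a joint passes its speed limit or range.

## Working session

There is one attempt and no reset: what is moved stays moved. The work goes in short steps, Python scripts to look and compute and a tool call to move; the robot and the scene stay as the last step left them, time stands still between calls to the robot, and variables do not carry over. Pictures are saved under pics/ and viewed, and the job is handed in when it is done.

Besides the shell and the picture viewer there is one more tool, called after "Call:" by a JSON object that holds its "fn" and its "kwargs". drive_tool: Moves the arm, as the interface text tells. Its arguments: {"type":"object","properties":{"jaw":{"type":"array"},"translation":{"type":"array"},"turn":{"type":"array"},"force":{"type":"number"}},"required":["jaw","translation","turn"]}

```bash
mkdir -p pics; python3 - <<'E'
from station import monitor, optics
import cv2,numpy as np
s=monitor.observe(); print({k:np.round(v,3).tolist() for k,v in s.items() if k in('time_s','ee_pos','ee_rot','force','gripper_width')})
for n in('scene','top'):
    c=optics.camera(n); cv2.imwrite(f'pics/{n}0.png',c['img']); print(n,{k:np.round(v,4).tolist() for k,v in c.items() if k!='img'})
E
```

```text
{'time_s': 0.0, 'ee_pos': [0.143, -0.505, 0.23], 'ee_rot': [[0.272, -0.0, 0.962], [-0.962, 0.002, 0.272], [-0.002, -1.0, 0.0]], 'force': [0.579, 0.704, 0.162], 'gripper_width': 0.085}
scene {'fx': 529.0445, 'fy': 529.0445, 'cx': 283.1951, 'cy': 210.4019, 'origin': [1.7918, 0.2649, 0.9553], 'attitude': [[-0.2044, -0.5536, 0.8073], [0.9789, -0.1163, 0.1681], [0.0008, 0.8246, 0.5657]]}
top {'fx': 496.5171, 'fy': 496.5171, 'cx': 278.6386, 'cy': 212.9169, 'origin': [0.3014, 0.0137, 1.3343], 'attitude': [[0.0036, 0.9853, -0.1711], [-0.9999, 0.0056, 0.0115], [0.0123, 0.171, 0.9852]]}
```

View pics/scene0.png

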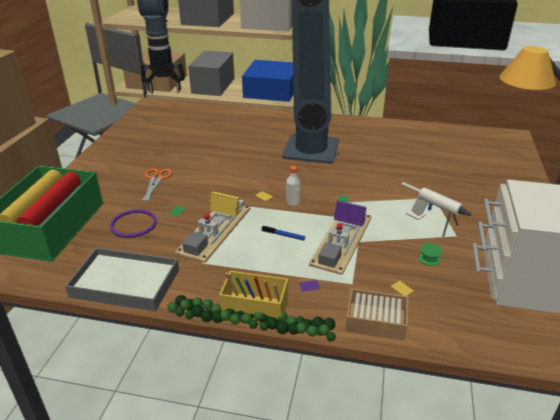

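View pics/top0.png

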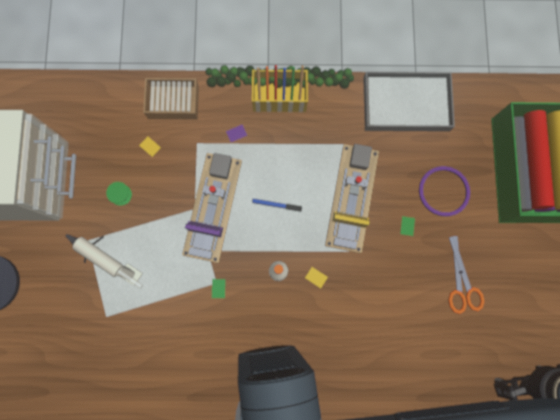

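The scene view shows the yellow clamp at about (215,228) and the purple one at (342,238). In the top view, the yellow clamp runs from (345,248) to (362,148) with its plate at about (351,219). The glue bottle is at (279,271). Next I'll enlarge these areas.

```bash
python3 - <<'E'
import cv2
t=cv2.imread('pics/top0.png')[135:260,310:400]; cv2.imwrite('pics/topc.png',cv2.resize(t,None,fx=4.8,fy=4.8,interpolation=cv2.INTER_CUBIC))
t=cv2.imread('pics/scene0.png')[180:265,170:260]; cv2.imwrite('pics/scenec.png',cv2.resize(t,None,fx=6,fy=6,interpolation=cv2.INTER_CUBIC))
E
```

```text
(no output)
```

View pics/topc.png

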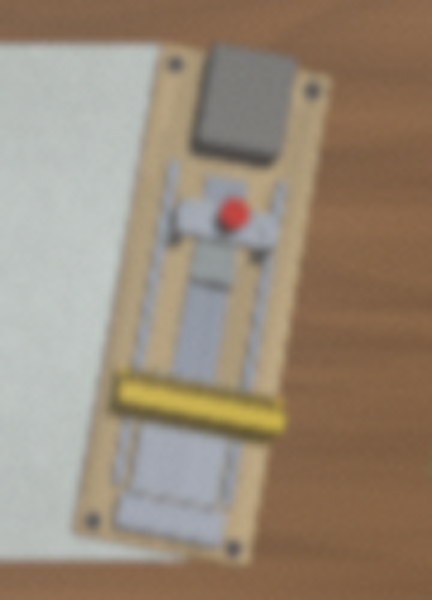

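View pics/scenec.png

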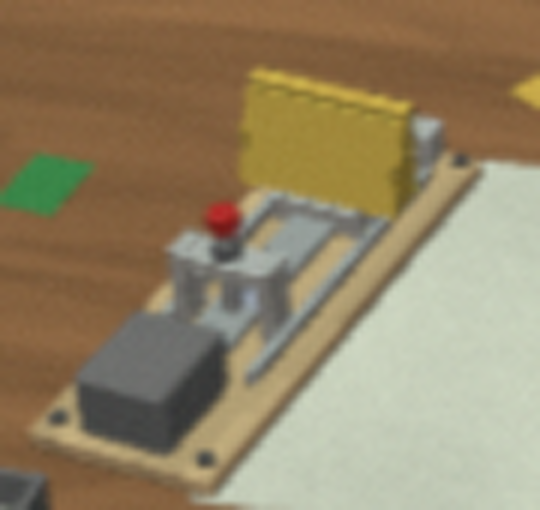

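The top crop shows the board's corners at (75,533), (247,562), (330,75) and (162,42). The plate spans (113,390) to (284,420), and the red head is at (233,213). I'll turn these into world positions.

```bash
cat > h.py <<'E'
import numpy as np
from station import monitor, optics
def ray(c,u,v,z):
    R=np.array(c['attitude']);o=np.array(c['origin'])
    d=R@np.array([(u-c['cx'])/c['fx'],-(v-c['cy'])/c['fy'],-1.])
    return o+d*(z-o[2])/d[2]
def pix(c,p):
    q=np.array(c['attitude']).T@(np.array(p)-np.array(c['origin']))
    return c['cx']-c['fx']*q[0]/q[2], c['cy']+c['fy']*q[1]/q[2]
E
python3 - <<'E'
from h import *
import cv2
T=optics.camera('top');S=optics.camera('scene')
f=lambda u,v:(310+(u+.5)/4.8-.5,135+(v+.5)/4.8-.5)
g=lambda u,v:(170+(u+.5)/6-.5,180+(v+.5)/6-.5)
P=np.array([ray(T,*f(*p),.012) for p in [(75,533),(247,562),(330,75),(162,42)]])
print(P.round(4)); print('sides',np.linalg.norm(P-np.roll(P,-1,0),axis=1))
d=(P[2]+P[3]-P[0]-P[1]);d/=np.linalg.norm(d);a=np.arctan2(d[1],d[0]);cen=P.mean(0)
w=(P[0]-P[1]+P[3]-P[2]);print('yaw',np.degrees(a),'from y',np.degrees(np.arctan2(-w[0],w[1])))
o=cen-d*.025; print('origin',o)
print('scene corners',[ray(S,*g(*p),.012).round(4) for p in [(482,172),(30,432),(212,488)]])
print('pred pin',o+d*.06,'meas',ray(T,*f(233,213),.079),ray(S,*g(223,218),.075))
print('pred plate',o-d*.055)
n=np.array([-d[1],d[0],0])
for s in(1,-1):
  for z in(.03,.085):
    p=o-d*.055+n*.045*s;p[2]=z
    x=pix(T,p);print(s,z,(x[0]-310)*4.8,(x[1]-135)*4.8)
print('plate tops scene',ray(S,*g(250,72),.085),ray(S,*g(412,104),.085))
print('bottle',ray(T,279,270,.12))
E
```

```text
[[ 0.4428 -0.1267  0.012 ]
 [ 0.4271 -0.2223  0.012 ]
 [ 0.7089 -0.2774  0.012 ]
 [ 0.7279 -0.1806  0.012 ]]
sides [0.09696297 0.28709407 0.09863847 0.29018017]
yaw -10.876069208778794 from y -10.255232870607015
origin [ 0.55212848 -0.19701525  0.012     ]
scene corners [array([ 0.4554, -0.1212,  0.012 ]), array([ 0.7104, -0.2741,  0.012 ]), array([ 0.7319, -0.1769,  0.012 ])]
pred pin [ 0.61105074 -0.20833637  0.012     ] meas [ 0.61017286 -0.20748146  0.079     ] [ 0.60860376 -0.2076594   0.075     ]
pred plate [ 0.49811642 -0.18663756  0.012     ]
1 0.03 103.48980676515066 413.1906831709832
1 0.085 115.61764409097977 397.1828116058983
-1 0.03 263.30986106295114 444.35659578992426
-1 0.085 282.2972965607278 429.65895656640777
plate tops scene [ 0.49519687 -0.2304974   0.085     ] [ 0.5071354  -0.14128506  0.085     ]
bottle [ 0.37123206 -0.00180247  0.12      ]
```

The measurements agree. Board sides come out at 97 × 288 mm against 100 × 290 given, and the pin is within 1–2 mm of prediction. Clamp yaw is about -10.7° and the plate's front is near (0.498, -0.187). I'll close the fingers and move at this height towards a point 45 mm in front of the plate.

Call:
{"fn": "drive_tool", "kwargs": {"jaw": [0,0,0,0,0], "translation": [[-26,0,43],[-52,0,86],[-78,0,129],[-104,0,172],[-130,0,215]], "turn": [[0,0.0925,0],[0,0.185,0],[0,0.2775,0],[0,0.37,0],[0,0.4625,0]]}}

```text
time_s: 0.82
ee_pos: [0.3153, -0.3202, 0.2311]
ee_rot: [[-0.189, 0.0, 0.982], [-0.982, -0.0, -0.189], [-0.0, -1.0, 0.0]]
force: [0.9, -0.1, -0.4]
gripper_width: 0.0001
```

Call:
{"fn": "drive_tool", "kwargs": {"jaw": [0,0,0,0,0], "translation": [[-42,0,27],[-84,0,54],[-125,0,82],[-167,0,109],[-167,0,109]], "turn": [[0,0,0],[0,0,0],[0,0,0],[0,0,0],[0,0,0]]}}

```text
time_s: 1.45
ee_pos: [0.4539, -0.1751, 0.2308]
ee_rot: [[-0.18, -0.0, 0.984], [-0.984, 0.001, -0.18], [-0.001, -1.0, -0.001]]
force: [-0.1, -0.9, 0.4]
gripper_width: 0.0001
```

```bash
python3 - <<'E'
from h import *
import cv2
print(monitor.observe()['ee_pos'])
t=optics.camera('top')['img'][110:290,270:430]; cv2.imwrite('pics/t1.png',cv2.resize(t,None,fx=3,fy=3))
E
```

```text
[ 0.45392913 -0.1751263   0.23082099]
```

View pics/t1.png

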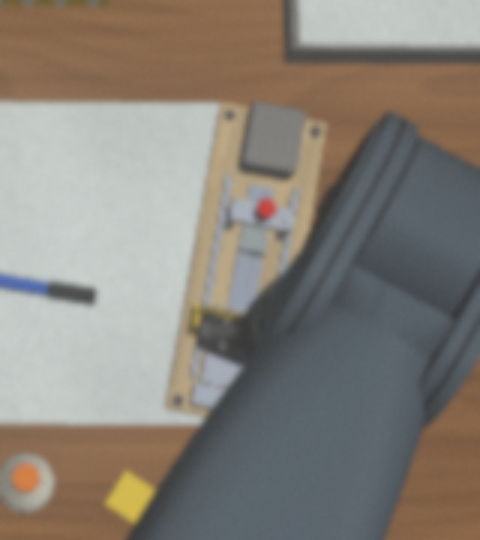

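The arm hides the plate's right half. The gripper is at about (222,335), in front of the plate's visible left end at (195,320). I'll go down to 55 mm.

Call:
{"fn": "drive_tool", "kwargs": {"jaw": [0,0,0,0,0], "translation": [[0,50,0],[0,100,0],[0,140,0],[0,176,0],[0,176,0]], "turn": [[0,0,0],[0,0,0],[0,0,0],[0,0,0],[0,0,0]]}}

```text
time_s: 2.12
ee_pos: [0.4486, -0.1771, 0.0518]
ee_rot: [[-0.188, -0.007, 0.982], [-0.982, 0.004, -0.188], [-0.002, -1.0, -0.008]]
force: [0.2, 0.3, 0.2]
gripper_width: 0.0002
```

```bash
python3 - <<'E'
from h import *
import cv2
s=monitor.observe();print(s['ee_pos'],s['force'])
t=optics.camera('scene')['img'][130:270,150:290]; cv2.imwrite('pics/s2.png',cv2.resize(t,None,fx=4,fy=4))
s=monitor.observe();print(s['ee_pos'],s['force'])
E
```

```text
[ 0.44859599 -0.17706967  0.05181824] [0.159253   0.32211304 0.21086765]
[ 0.45060129 -0.17792154  0.05431076] [0.2556227  0.33354508 1.3564791 ]
```

View pics/s2.png

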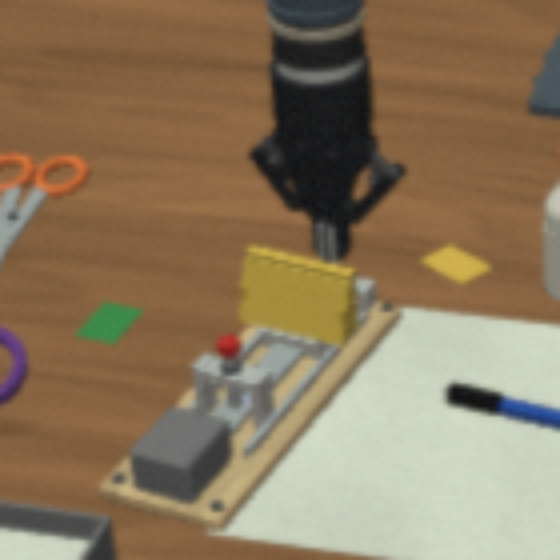

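The fingers are closed and stand behind the middle of the plate, between it and the fixed jaw, at the planned height. I'll push forward.

Call:
{"fn": "drive_tool", "kwargs": {"jaw": [0,0,0,0,0], "translation": [[0,0,9],[0,0,18],[0,0,27],[0,0,36],[0,0,45]], "turn": [[0,0,0],[0,0,0],[0,0,0],[0,0,0],[0,0,0]]}}

```text
time_s: 2.8
ee_pos: [0.4938, -0.1856, 0.0556]
ee_rot: [[-0.186, -0.008, 0.983], [-0.983, 0.0, -0.186], [0.001, -1.0, -0.008]]
force: [-12.5, 0.1, 10.2]
gripper_width: -0.0002
```

Call:
{"fn": "drive_tool", "kwargs": {"jaw": [0,0,0,0,0], "translation": [[0,0,7],[0,0,14],[0,0,21],[0,0,28],[0,0,35]], "turn": [[0,0,0],[0,0,0],[0,0,0],[0,0,0],[0,0,0]]}}

```text
time_s: 3.42
ee_pos: [0.5278, -0.1922, 0.0555]
ee_rot: [[-0.186, -0.008, 0.982], [-0.983, 0.0, -0.186], [0.001, -1.0, -0.008]]
force: [-10.5, 0.9, 8.1]
gripper_width: -0.0002
```

```bash
python3 - <<'E'
from h import *
import cv2
t=optics.camera('scene')['img'][130:270,150:290]; cv2.imwrite('pics/s3.png',cv2.resize(t,None,fx=4,fy=4))
s=monitor.observe();print(s['ee_pos'],s['force'])
E
```

```text
[ 0.5289622  -0.19244435  0.05549973] [-8.17671624  0.46403066  6.57165061]
```

View pics/s3.png

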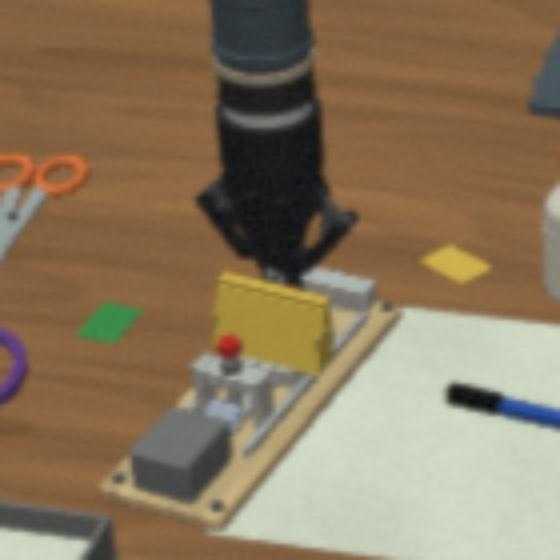

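The plate has moved back about 40 mm and the pin has dropped again behind the tooth. I'll push to the stop gently.

Call:
{"fn": "drive_tool", "kwargs": {"jaw": [0,0,0,0], "translation": [[0,0,5],[0,0,10],[0,0,15],[0,0,15]], "turn": [[0,0,0],[0,0,0],[0,0,0],[0,0,0]]}}

```text
time_s: 3.98
ee_pos: [0.5428, -0.1952, 0.0555]
ee_rot: [[-0.186, -0.008, 0.982], [-0.983, 0.0, -0.186], [0.001, -1.0, -0.007]]
force: [-9.5, 0.5, 6.6]
gripper_width: -0.0
```

Call:
{"fn": "drive_tool", "kwargs": {"jaw": [0,0,0,0], "translation": [[0,0,2],[0,0,4],[0,0,4],[0,0,4]], "turn": [[0,0,0],[0,0,0],[0,0,0],[0,0,0]]}}

```text
time_s: 4.47
ee_pos: [0.5459, -0.1957, 0.0555]
ee_rot: [[-0.186, -0.009, 0.982], [-0.982, 0.0, -0.186], [0.001, -1.0, -0.009]]
force: [-11.3, 1.2, 8.9]
gripper_width: 0.0002
```

```bash
python3 - <<'E'
from h import *
import cv2
t=optics.camera('scene')['img'][130:270,150:290]; cv2.imwrite('pics/s4.png',cv2.resize(t,None,fx=4,fy=4))
s=monitor.observe();print(s['ee_pos'],s['force'])
d=np.array([.9826,-.1857,0]);n=np.array([.1857,.9826,0])
o=np.array([.5521,-.197,0])
S=optics.camera('scene')
for sl in(.05,.055,.06):
  p=o+d*(sl-.055)+[0,0,.085]
  print(sl,[tuple(np.round((np.array(pix(S,p+n*.045*k))-[150,130])*4)) for k in(1,-1)])
E
```

```text
[ 0.54593813 -0.19572413  0.05549395] [-12.31572117   1.31082805   8.73626044]
0.05 [(np.float64(321.0), np.float64(301.0)), (np.float64(214.0), np.float64(275.0))]
0.055 [(np.float64(318.0), np.float64(305.0)), (np.float64(211.0), np.float64(279.0))]
0.06 [(np.float64(315.0), np.float64(308.0)), (np.float64(208.0), np.float64(282.0))]
```

View pics/s4.png

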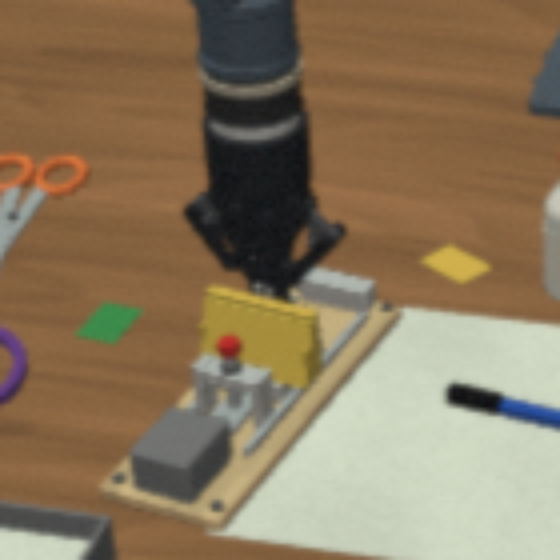

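The plate's top-left corner has moved from (248,248) to (207,290), which is about 58 mm of travel, and the force is rising. I'll nudge 3 mm further to confirm the stop.

Call:
{"fn": "drive_tool", "kwargs": {"jaw": [0,0,0], "translation": [[0,0,1.5],[0,0,3],[0,0,3]], "turn": [[0,0,0],[0,0,0],[0,0,0]]}}

```text
time_s: 4.95
ee_pos: [0.5459, -0.1957, 0.0555]
ee_rot: [[-0.186, -0.015, 0.982], [-0.982, 0.001, -0.186], [0.002, -1.0, -0.015]]
force: [-18.6, 2.4, 13.9]
gripper_width: -0.0001
```

It's on the stop: position unchanged while the force rose to 23 N. Now I'll let go, straight back.

Call:
{"fn": "drive_tool", "kwargs": {"jaw": [0,0,0,0,0], "translation": [[0,0,-20],[0,0,-50],[0,0,-80],[0,0,-85],[0,0,-85]], "turn": [[0,0,0],[0,0,0],[0,0,0],[0,0,0],[0,0,0]]}}

```text
time_s: 5.58
ee_pos: [0.4701, -0.1811, 0.0556]
ee_rot: [[-0.186, 0.001, 0.983], [-0.983, -0.0, -0.186], [0.0, -1.0, 0.001]]
force: [0.3, 0.1, 0.1]
gripper_width: -0.0002
```

Call:
{"fn": "drive_tool", "kwargs": {"jaw": [0,0,0,0,0], "translation": [[0,-40,-5],[0,-80,-10],[0,-130,-10],[0,-175,-10],[0,-175,-10]], "turn": [[0,0,0],[0,0,0],[0,0,0],[0,0,0],[0,0,0]]}}

```text
time_s: 6.2
ee_pos: [0.4631, -0.1806, 0.2357]
ee_rot: [[-0.185, 0.01, 0.983], [-0.983, -0.005, -0.185], [0.003, -1.0, 0.01]]
force: [0.7, -0.7, 0.4]
gripper_width: -0.0002
```

Call:
{"fn": "drive_tool", "kwargs": {"jaw": [0,0,0,0,0], "translation": [[35,0,-20],[70,0,-40],[105,0,-60],[140,0,-80],[140,0,-80]], "turn": [[0,0,0],[0,0,0],[0,0,0],[0,0,0],[0,0,0]]}}

```text
time_s: 6.82
ee_pos: [0.3539, -0.3035, 0.2291]
ee_rot: [[-0.19, -0.001, 0.982], [-0.982, 0.001, -0.19], [-0.0, -1.0, -0.001]]
force: [-0.1, 0.6, -0.1]
gripper_width: -0.0001
```

```bash
python3 - <<'E'
from h import *
import cv2
T=optics.camera('top');S=optics.camera('scene')
s=monitor.observe();print(s['ee_pos'],s['force'])
a=cv2.resize(S['img'][180:265,170:260],None,fx=4.4,fy=4.4); b=cv2.resize(T['img'][135:260,310:400],None,fx=3,fy=3)
cv2.imwrite('pics/s5.png',a);cv2.imwrite('pics/t5.png',cv2.resize(T['img'][135:260,310:400],None,fx=4.8,fy=4.8,interpolation=cv2.INTER_CUBIC));cv2.imwrite('pics/S5.png',S['img'])
d=np.array([.9826,-.1857,0]);n=np.array([.1857,.9826,0]);o=np.array([.5521,-.197,0])
for sl in(0,.03,.034,.038):
  p=o+d*(sl-.055)+[0,0,.085]
  print(sl,[tuple(np.round((np.array(pix(T,p+n*.045*k))-[310,135])*4.8)) for k in(1,-1)])
E
```

```text
[ 0.35511868 -0.30171786  0.22942964] [ 0.28044397 -0.63601529 -0.72228308]
0 [(np.float64(116.0), np.float64(398.0)), (np.float64(283.0), np.float64(430.0))]
0.03 [(np.float64(125.0), np.float64(343.0)), (np.float64(292.0), np.float64(375.0))]
0.034 [(np.float64(127.0), np.float64(336.0)), (np.float64(293.0), np.float64(368.0))]
0.038 [(np.float64(128.0), np.float64(329.0)), (np.float64(294.0), np.float64(360.0))]
```

View pics/s5.png

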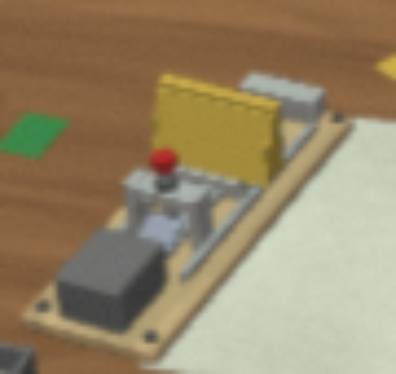

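View pics/t5.png

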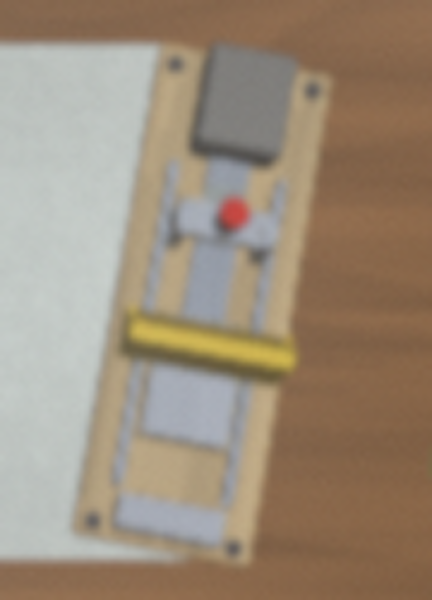

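View pics/S5.png

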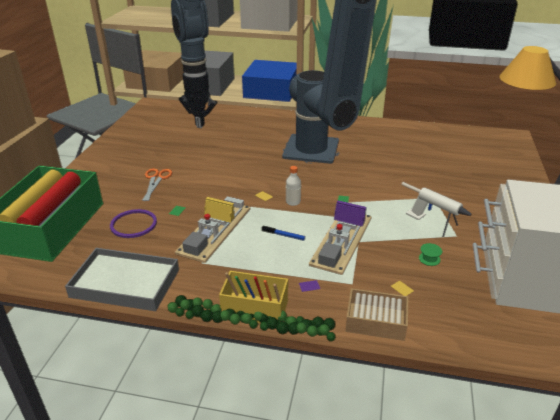

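The plate has come to rest about 61 crop pixels up from its closed position, where 62 is predicted for 34 mm. The red head is back at its starting pixel (233,213), so the pin is down. The bystanders and the purple clamp look unchanged, and the arm is clear.

```bash
python3 -c "
from station import close_job
print(close_job())"
```

```text
the job is handed in; nothing more can be done
None
```

The yellow clamp is set: its slide rests half open against the stop pin, and I've handed the job in. It took about 7 s on the robot's clock.

- **Push:** with the fingers shut, I pushed the yellow plate back until it stopped. For the last 3 mm commanded the tool didn't move, and the force rose to about 23 N. That puts it on its stop, at about 58–60 mm of travel from the pictures and the tool position.
- **Release:** I drew straight back, lifted, and moved the arm clear of the clamp.
- **Last checks:** the top picture shows the plate where 34 mm of travel is predicted, to within about 1 mm. The pin's red head is back at its starting pixel, so the pin is down.
- **Everything else:** by eye, the purple clamp and the other objects look unmoved, and the force on the tool was near zero. None of the checks failed or disagreed.

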